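Present two dressing packs over the edge of the instrument stand

ROBOT

A 6-joint arm with a two-finger parallel gripper is mounted at the origin on a cart in front of the work surface, level with it; the furniture and walls round the work are solid. World frame = base frame: x ahead of the robot, y to its left, z up, the work surface at z = 0. Lengths are in m, angles in degrees, forces in N, time in s.
With the tool pointing down it reaches from about 0.3 to 0.75 m from the base axis. Payload 8.5 kg.
Tool frame: the origin (TCP) lies midway between the tips of the shut fingers; the grasp point (between the pads) lies 19 mm behind it (env.hold_point_z is the distance from the TCP to the grasp point, in m); z points along the fingers, y is the line along which they close (so a half turn about z gives the same grasp; the last joint's range is limited). The gripper opens to 85 mm and grips with 20 to 120 N. Pads are 22 mm wide; open, the fingers measure 114 mm over their backs; the gripper's body (76 mm by 85 mm) begins 54 mm behind the grasp point. The pads swing forward as they close: fully open they stand 13 mm farther back than shut.
Start: joints at [61.805, 21.807, 74.336, -0, 83.858, -12.336], TCP at [0.15, 0.529, 0.231] pointing down, gripper open.
Joint ranges: [-178.18, 178.18], [-50.72, 133.34], [12.68, 142.11], [-81.47, 261.47], [9.98, 163.14], [-165.26, 165.26]. Speed limits (degrees/s): [136.94, 136.94, 180, 180, 180, 180].

INTERFACE

Orientations are given as a 3x3 rotation matrix whose columns are the frame's x, y, z axes.
In Python, from rig import observe, get_image, camera_info, env gives the robot as it stands.
- The arm moves only by the tool drive_tool, never from a script. Its arguments are lists of equal length, an entry for each row: "offset": the shift along the tool's x, y, z in units of 40 mm (1.0 is 40 mm), a list of three; "turn": the turn, a rotation vector about the tool's x, y, z in units of 6 degrees (1.0 is 6 degrees), a list of three; "hand": the opening, from 0 (shut) to 1 (fully open). A call has exactly 10 rows; each row shifts and turns the commanded pose from where the row before left it, along the tool's axes as they then stand; what a row does not reach is not made up. A row lasts 1/8 s, in which the tool goes at most 62.5 mm and 10.7 degrees, less where a joint would pass 70% of its speed; a pose out of reach is approached as far as the arm can. A call is refused whole if a number of a shift passes 1 or a number of a turn 1, either way. A call with a gripper value outside its range is refused whole. The fingers move at their own pace and stop on an object; "newtons" is the grip in N (left out, the last holds). Time passes only in rows, so rows that do not move let the fingers close, or fill a call up. It gives the time, the measured TCP pose, the force, the opening and the grip force at its end, in the units of the state.
- observe(): the state, without advancing time (a new reading comes with each control period).
- get_image(name): name is "side" or "top" or "wrist"; returns the picture (420x560x3 uint8, blue, green, red); there is no depth.
- camera_info(name): a dict with "fx", "fy", "cx", "cy" (pixels), "k1" (the pictures are not rectified: a ray, as slopes to the right and down, at radius r is drawn at 1 + k1 r^2 times it, then the intrinsics apply), "world_to_cam" (4x4, takes a point from world to camera coordinates). Camera axes: x right, y down, z forward; pixel columns grow to the right and rows downward; lengths in m; the calibration is good to about 2 mm. A picture is of the moment at which its call begins: read the wrist's pose just before it. camera_info takes no time and is no camera call; for the wrist camera it gives the pose at the moment of the call.
- env.close_job(): hands the job in; it is judged then, once.
The state is a dict: "time_s": time; "q": joint angles; "qvel": joint speeds; "joint_efforts": joint torques, N m; "position": TCP position; "tool_rot": TCP orientation; "ft_force": force on the tool from outside, world axes, zero at the start; "wrist_torque": the same for the moment, N m; "grip_width": finger opening in m; "gripper_force": force on a finger pad.
Only numpy, scipy, OpenCV 4.12 (cv2) and the standard library are available. Lean on these libraries where they do the work, as an engineer would, in place of code of your own. Each camera call takes 0.05 s, during which the arm holds its last target. There are 200 camera calls.

TASK

Get the gauze pack and the cotton-swab pack ready to be taken: push each one with the fingertips along the low steel stand, without lifting it, until about 3 cm of its length sticks out over the stand's front edge (the long edge nearest the robot), pointing straight out. Leave both packs lying flat there, and leave the two little vials on the stand where they are.

Things in the scene. Friction and masses are not known exactly. Their poses are not given: they have to be found in the camera images.
- stand: Low stainless-steel stand fixed to the worktop: flat smooth deck 250 mm deep (x) by 340 mm wide (y), no rim, top 60 mm above its origin, deck 4 mm thick on four corner legs. Origin: centre of its underside, on the worktop. Its x axis points away from the front edge, y along the front edge, z up. It stands turned by up to 0.2 rad about z.
- stand_edge (a point): Middle of the stand's front edge (the long edge nearest the robot), at deck height; same axes as the stand. A point of the deck has x > 0 in this frame, a part that overhangs has x < 0.
- gauze_pack: Flat white gauze pouch with a green stripe, stiff, 68 mm wide (its x) by 95 mm long (its y), 12 mm thick, about 30 g, loose on the stand's deck. Origin: centre of its underside. Its length (y axis) points roughly towards and away from the front edge, up to 0.25 rad off. It lies in the left or the right half of the stand.
- swab_pack: Long narrow white and blue paper pack of swabs, stiff, 34 mm wide (its x) by 155 mm long (its y), 12 mm thick, about 30 g, loose on the deck in the other half of the stand. Origin: centre of its underside. Its length (y axis) points roughly towards and away from the front edge, up to 0.25 rad off.
- vial_large: Brown glass vial with a green cap, 30 mm across, 49 mm tall, standing loose on the middle of the deck between the packs. Origin: centre of its underside. Stays where it is.
- vial_small: White-labelled glass vial with a crimson cap, 26 mm across, 43 mm tall, standing loose on the middle of the deck, farther back. Origin: centre of its underside. Stays where it is.
Things that resemble listed ones, but are neither listed nor needed, are in the scene too. What is shaped like the swab_pack but orange is not meant. What is shaped like the vial_small but orange is not meant.

How it is judged (in metres and radians):
At the end, for the whole second after the job is handed in: Each pack's end overhangs the stand's front edge by 30 mm, give or take 10 mm, with its length within 0.2 rad of square to that edge, lying flat on the deck and at rest; both vials upright and within 20 mm of where they stood (x of gauze_pack in the frame of stand between -0.1175 and -0.0975 m and y of gauze_pack in the frame of stand between -0.15 and 0.15 m and angle between the y axis of each of gauze_pack, swab_pack and the x axis of stand, either way round below 0.2 rad and height (world z) of gauze_pack between 0.056 and 0.064 m and angle between each of gauze_pack, swab_pack's own z axis and vertical below 0.06 rad and linear speed of each of gauze_pack, swab_pack below 0.01 m/s and x of swab_pack in the frame of stand between -0.0875 and -0.0675 m and y of swab_pack in the frame of stand between -0.15 and 0.15 m and height (world z) of swab_pack between 0.056 and 0.064 m and not (distance of vial_large from where it was at the start of the episode above 0.02 m or angle between vial_large's own z axis and vertical above 0.4 rad) and not (distance of vial_small from where it was at the start of the episode above 0.02 m or angle between vial_small's own z axis and vertical above 0.4 rad)); the robot touches nothing.
It fails at once if a pack is lifted more than 10 mm off the deck (height (world z) of any of gauze_pack, swab_pack above 0.07 m).
It fails at once if a pack is pushed off the stand (height (world z) of any of gauze_pack, swab_pack below 0.045 m).
It fails at once if a vial is moved more than 20 mm or tipped ((distance of vial_large from where it was at the start of the episode above 0.02 m or angle between vial_large's own z axis and vertical above 0.4 rad) or (distance of vial_small from where it was at the start of the episode above 0.02 m or angle between vial_small's own z axis and vertical above 0.4 rad)).
It also fails if it takes over 72 s, if anything falls off the work surface, if the arm or the gripper's body presses on something with over 40 N, if the wrist force passes 120 N, or if a joint passes its speed limit or range.

## Working session

There is one attempt and no reset: what is moved stays moved. The work goes in short steps, Python scripts to look and compute and a tool call to move; the robot and the scene stay as the last step left them, time stands still between calls to the robot, and variables do not carry over. Pictures are saved under pics/ and viewed, at most 10 in all, crops included, and the job is handed in when it is done.

Besides the shell and the picture viewer there is one more tool, called after "Emit:" by a JSON object that holds its "api" and its "payload", one argument or row to a line. drive_tool: Moves the arm, as the interface text tells. Its arguments: {"type":"object","properties":{"offset":{"type":"array"},"turn":{"type":"array"},"hand":{"type":"array"},"newtons":{"type":"number"}},"required":["offset","turn","hand"]}

```bash
mkdir -p pics; cat > h.py <<'E'
import numpy as np, cv2
from rig import observe,get_image,camera_info,env
def ray(n,u,v,ci=None):
    c=ci or camera_info(n); K=np.array([[c['fx'],0,c['cx']],[0,c['fy'],c['cy']],[0,0,1.]])
    p=cv2.undistortPoints(np.array([[[u,v]]],float),K,None)[0,0]
    d=p.copy()
    for _ in range(20): d=p/(1+c['k1']*(d@d))
    T=np.array(c['world_to_cam']); R=T[:3,:3]
    return -R.T@T[:3,3], R.T@np.array([d[0],d[1],1])
def onz(n,u,v,z,ci=None):
    o,d=ray(n,u,v,ci); return o+d*(z-o[2])/d[2]
E
python3 - <<'E'
from h import *
for n in ('top','side'):
    im=get_image(n); cv2.imwrite(f'pics/{n}0.png',im); c=camera_info(n); print(n,{k:(np.round(v,3).tolist()) for k,v in c.items()})
print({k:np.round(v,3).tolist() for k,v in observe().items()})
E
```

```text
top {'fx': 421.086, 'fy': 421.086, 'cx': 282.875, 'cy': 209.03, 'k1': -0.071, 'world_to_cam': [[0.006, -1.0, -0.022, 0.146], [-0.999, -0.005, -0.041, 0.576], [0.041, 0.023, -0.999, 0.91], [0.0, 0.0, 0.0, 1.0]]}
side {'fx': 400.609, 'fy': 400.609, 'cx': 281.985, 'cy': 209.945, 'k1': -0.026, 'world_to_cam': [[0.973, -0.232, 0.013, -0.542], [-0.116, -0.53, -0.84, 0.205], [0.202, 0.816, -0.542, 0.665], [0.0, 0.0, 0.0, 1.0]]}
{'time_s': 0.1, 'q': [61.805, 21.837, 74.382, 0.0, 83.858, -12.335], 'qvel': [0.003, -0.203, -0.101, 0.091, 0.028, 0.155], 'joint_efforts': [0.004, -44.922, -23.166, -0.0, 0.004, -0.0], 'position': [0.15, 0.529, 0.231], 'tool_rot': [[-0.962, 0.273, -0.001], [0.273, 0.962, -0.001], [0.0, -0.001, -1.0]], 'ft_force': [-0.453, -0.412, -0.355], 'wrist_torque': [-0.03, 0.024, 0.011], 'gripper_force': 0.0, 'grip_width': 0.085}
```

View pics/top0.png

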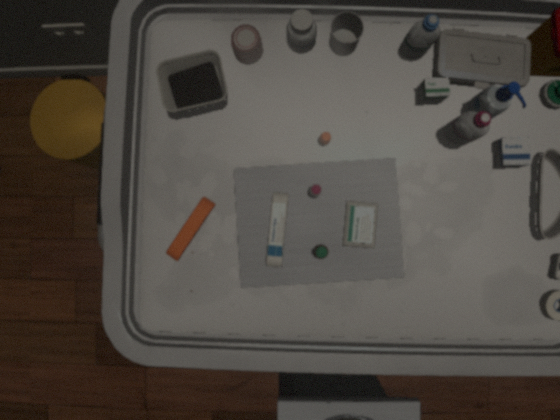

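View pics/side0.png

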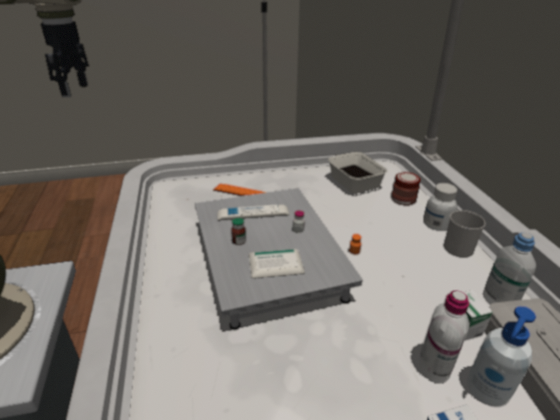

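Top view: stand corners are near (234,168), (396,158), (404,277) and (241,287). The swab pack is at about (277,230), the gauze at (360,224), the large vial at (321,251) and the small vial at (315,190). Next I'll measure them by masks.

```bash
cat > m.py <<'E'
from h import *
def rect(mask,z,name):
    cs,_=cv2.findContours(mask,cv2.RETR_EXTERNAL,cv2.CHAIN_APPROX_NONE); c=max(cs,key=cv2.contourArea)
    c=cv2.convexHull(c)
    P=np.array([onz('top',u,v,z)[:2] for u,v in c[:,0]],np.float32)
    (ctr,wh,a)=cv2.minAreaRect(P*1000); 
    L=np.deg2rad(a if wh[0]>wh[1] else a+90); L=(L+np.pi/2)%np.pi-np.pi/2
    print(name,np.round(np.array(ctr)/1000,4),'size mm',np.round(sorted(wh),1),'long axis deg',round(np.rad2deg(L),2))
    return np.array(ctr)/1000,L
def measure(im,dbg=None):
    g=cv2.cvtColor(im,cv2.COLOR_BGR2GRAY); hsv=cv2.cvtColor(im,cv2.COLOR_BGR2HSV)
    roi=np.zeros_like(g); roi[140:305,215:425]=255
    deck=cv2.inRange(g,90,DT)&roi; deck=cv2.morphologyEx(deck,cv2.MORPH_OPEN,np.ones((5,5)))
    out={}
    for k,(x0,x1) in dict(swab=(258,296),gauze=(336,386)).items():
        r=np.zeros_like(g); r[175:315,x0:x1]=255
        bg=np.median(im[185:270,298:340].reshape(-1,3),0)
        m=(cv2.inRange(g,PT,255)|cv2.inRange(hsv,(35,60,20),(130,255,255)))&r
        m=cv2.morphologyEx(m,cv2.MORPH_OPEN,np.ones((3,3)))
        m=cv2.morphologyEx(m,cv2.MORPH_CLOSE,np.ones((7,7)))
        out[k]=(m,)
    return deck,out
DT=148;PT=158
E
python3 - <<'E'
from h import *
im=cv2.imread('pics/top0.png'); g=cv2.cvtColor(im,cv2.COLOR_BGR2GRAY)
print(g[240,225:305:2]); print(g[225,335:420:2]);print(g[265:300,350]);print(g[262:275,275])
cv2.imwrite('pics/crop.png',cv2.resize(im[145:300,215:425],None,fx=3.8,fy=3.8,interpolation=cv2.INTER_CUBIC))
E
```

```text
[104 103 107 106 106  98  86  85  89  88  89  89  89  89  88  88  90  89
  89  92  91  78 101  98  94 106 107 106 103  93  91  89  92  88  90  89
  90  89  89  88]
[ 92  91  90  93  83  78  85  78  69  98 104  98 113 110 113 110 109 108
 112 104  89  91  91  94  95  93  94  95  94  96  95  97  94 104 104 108
 108 110 111 113 109 111 111]
[ 91  91  89  89  87  89  91  91  92  88  90  90  91  90  87  90  95 102
 102 103 101 100  98  98 102 101  99  99  98 101  99  98  96  99  98]
[94 92 87 81 78 78 85 85 91 91 86 86 85]
```

View pics/crop.png

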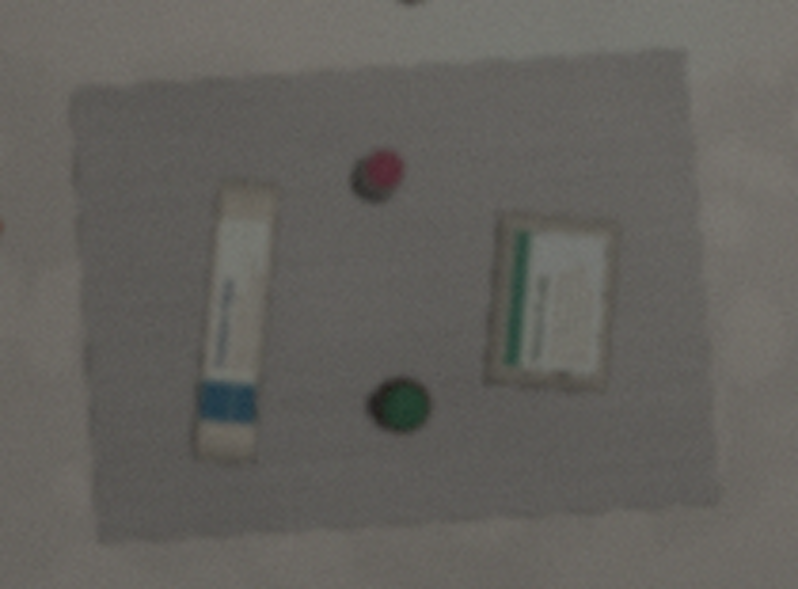

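Crop: the stand, both packs and both vials show clearly. I'll take the pack corners from the crop and fit the deck edges from gradients.

```bash
cat > s.py <<'E'
from h import *
def edge(g,pts,axis,z=0.06,w=8):
    # points along predicted line p0->p1; max gradient across
    (p0,p1)=np.array(pts,float); out=[]
    for t in np.linspace(.06,.94,60):
        u,v=p0+(p1-p0)*t
        if axis=='v':
            col=np.array([g[int(round(v))+k,int(u)-3:int(u)+4].mean() for k in range(-w,w+1)])
        else: col=np.array([g[int(v)-3:int(v)+4,int(round(u))+k].mean() for k in range(-w,w+1)])
        d=np.abs(np.convolve(col,[1,1,1,-1,-1,-1],'valid')); i=d.argmax()
        k=-w+i+2.5
        out.append((u,round(v)+k) if axis=='v' else (round(u)+k,v))
    P=np.array([onz('top',u,v,z)[:2] for u,v in out],np.float32)
    l=cv2.fitLine(P,cv2.DIST_HUBER,0,.001,.001).ravel(); 
    r=np.abs((P-l[2:])@np.array([-l[1],l[0]])); return l,np.median(r)
def px(U,V): return ((U+.5)/3.8-.5+215,(V+.5)/3.8-.5+145)
def inter(a,b):
    t=np.linalg.solve(np.c_[a[:2],-b[:2]],b[2:]-a[2:]); return a[2:]+a[:2]*t[0]
E
python3 - <<'E'
from s import *
im=cv2.imread('pics/top0.png'); g=cv2.GaussianBlur(cv2.cvtColor(im,cv2.COLOR_BGR2GRAY),(3,3),0).astype(float)
TL,TR,BR,BL=[px(*p) for p in ((70,88),(685,50),(718,505),(98,545))]
E={}
for n,pts,ax in (('front',(BL,BR),'v'),('back',(TL,TR),'v'),('left',(TL,BL),'h'),('right',(TR,BR),'h')):
    l,r=edge(g,pts,ax); E[n]=l; print(n,np.round(l,4),np.round(np.rad2deg(np.arctan2(l[1],l[0])),2),'res',r)
c=[inter(E[a],E[b]) for a,b in (('front','left'),('front','right'),('back','right'),('back','left'))]
print(np.round(c,4)); c=np.array(c); print('sizes',[round(float(np.linalg.norm(c[i]-c[(i+1)%4])),4) for i in range(4)],'ctr',c.mean(0))
f=E['front'];d=f[:2]*np.sign(f[1]);yaw=np.arctan2(-d[0],d[1])
ex=c[[2,3]].mean(0)-c[[0,1]].mean(0); ey=c[[0,3]].mean(0)-c[[1,2]].mean(0)
print('yaw',np.rad2deg(yaw),np.rad2deg(np.arctan2(ex[1],ex[0])),np.rad2deg(np.arctan2(-ey[0],ey[1])))
yaw=np.mean([yaw,np.arctan2(ex[1],ex[0]),np.arctan2(-ey[0],ey[1])])
S=c.mean(0);R=np.array([[np.cos(yaw),-np.sin(yaw)],[np.sin(yaw),np.cos(yaw)]])
np.savez('stand.npz',S=S,R=R,yaw=yaw)
for n,q in dict(swab=((220,183),(277,187),(254,463),(194,458)),gauze=((500,212),(617,225),(604,390),(486,383))).items():
    P=np.array([onz('top',*px(*p),.07)[:2] for p in q]); m=P.mean(0); a=P[:2].mean(0)-P[2:].mean(0)
    print(n,'world',m.round(4),'stand',((m-S)@R).round(4),'L',np.linalg.norm(a).round(4),'W',np.linalg.norm(P[[0,3]].mean(0)-P[[1,2]].mean(0)).round(4),'ang rel stand deg',np.rad2deg(np.arctan2(a[1],a[0])-yaw).round(2))
for n,p,z in (('small',(384,170),.043),('large',(405,405),.049)):
    m=onz('top',*px(*p),z)[:2];print(n,m.round(4),((m-S)@R).round(4))
E
```

```text
front [ 0.0708 -0.9975  0.4203  0.0661] -85.94 res 0.00067013607
back [ 0.0662 -0.9978  0.6732  0.0663] -86.2 res 0.00063517224
left [0.9975 0.0703 0.5336 0.246 ] 4.03 res 0.00059839943
right [ 0.9976  0.0693  0.5569 -0.0954] 3.98 res 0.0005848644
[[ 0.4082  0.2372]
 [ 0.4324 -0.104 ]
 [ 0.6834 -0.0866]
 [ 0.6607  0.255 ]]
sizes [0.3421, 0.2516, 0.3423, 0.2532] ctr [0.546156   0.07538699]
yaw 4.0627375 4.004582 3.9291072
swab world [0.5309 0.16  ] stand [-0.0094  0.0855] L 0.1496 W 0.0318 ang rel stand deg -8.71
gauze world [ 0.5427 -0.0105] stand [-0.0095 -0.0854] L 0.0911 W 0.0638 ang rel stand deg -8.62
small [0.6163 0.0789] [ 0.0702 -0.0014]
large [0.4857 0.0672] [-0.0609 -0.0039]
```

Emit:
{"api": "drive_tool", "payload": {
  "offset": [
    [0,0,0],
    [0,0,0],
    [0,0,0],
    [0,0,0],
    [-0.8,-0.7,0],
    [-0.8,-0.7,0],
    [-0.8,-0.7,0],
    [-0.8,-0.7,0],
    [-0.8,-0.7,0],
    [-0.8,-0.7,0]
  ],
  "turn": [
    [0,0,-0.8],
    [0,0,-0.8],
    [0,0,-0.8],
    [0,0,-0.9],
    [0,0,0],
    [0,0,0],
    [0,0,0],
    [0,0,0],
    [0,0,0],
    [0,0,0]
  ],
  "hand": [0,0,0,0,0,0,0,0,0,0]
}}

```text
time_s: 1.35
position: [0.3543, 0.3736, 0.2311]
tool_rot: [[-0.998, -0.069, -0.001], [-0.069, 0.998, -0.0], [0.001, -0.0, -1.0]]
ft_force: [1.1, 0.8, -0.3]
grip_width: -0.0001
gripper_force: 0.0
```

Emit:
{"api": "drive_tool", "payload": {
  "offset": [
    [-0.8,-0.7,0],
    [-0.8,-0.7,0],
    [-0.8,-0.7,0],
    [-0.8,-0.7,0],
    [-0.8,-0.7,0],
    [-0.8,-0.7,0],
    [-0.8,-0.7,0],
    [-0.8,-0.7,0],
    [0,0,0],
    [0,0,0]
  ],
  "turn": [
    [0,0,0],
    [0,0,0],
    [0,0,0],
    [0,0,0],
    [0,0,0],
    [0,0,0],
    [0,0,0],
    [0,0,0],
    [0,0,0],
    [0,0,0]
  ],
  "hand": [0,0,0,0,0,0,0,0,0,0]
}}

```text
time_s: 2.6
position: [0.6236, 0.1691, 0.2309]
tool_rot: [[-0.998, -0.069, -0.001], [-0.069, 0.998, 0.0], [0.001, 0.0, -1.0]]
ft_force: [-0.4, 0.3, -0.2]
grip_width: 0.0
gripper_force: 0.0
```

```bash
cat > st.py <<'E'
from h import *
d=np.load('stand.npz');o=observe();p=np.array(o['position']);R=np.array(o['tool_rot'])
print('t',round(o['time_s'],2),'stand xy',((p[:2]-d['S'])@d['R']).round(4),'z',p[2].round(4),'yaw err deg',np.rad2deg(np.arctan2(-R[0,1],R[1,1])-d['yaw']).round(2),'tilt',R[:,2].round(3),'F',np.round(o['ft_force'],1),'w',o['grip_width'])
E
python3 st.py
```

```text
t 2.6 stand xy [0.0838 0.0881] z 0.2309 yaw err deg -0.05 tilt [-0.001  0.    -1.   ] F [-0.4  0.3 -0.2] w 1.5858546914823145e-05
```

Emit:
{"api": "drive_tool", "payload": {
  "offset": [
    [-0.35,-0.1,0.3],
    [0,0,0.7],
    [0,0,0.8],
    [0,0,0.8],
    [0,0,0.8],
    [0,0,0.5],
    [0,0,0.15],
    [0,0,0.08],
    [0,0,0],
    [0,0,0]
  ],
  "turn": [
    [0,0,0],
    [0,0,0],
    [0,0,0],
    [0,0,0],
    [0,0,0],
    [0,0,0],
    [0,0,0],
    [0,0,0],
    [0,0,0],
    [0,0,0]
  ],
  "hand": [0,0,0,0,0,0,0,0,0,0]
}}

```text
time_s: 3.85
position: [0.6387, 0.1658, 0.0669]
tool_rot: [[-0.998, -0.069, 0.001], [-0.069, 0.998, 0.0], [-0.001, -0.0, -1.0]]
ft_force: [-0.1, -0.8, 0.4]
grip_width: -0.0002
gripper_force: 0.0
```

```bash
python3 st.py; python3 -c "
from h import *
cv2.imwrite('pics/side1.png',cv2.resize(get_image('side')[150:330,170:370],None,fx=3.3,fy=3.3,interpolation=cv2.INTER_CUBIC))"
```

```text
t 3.85 stand xy [0.0987 0.0837] z 0.0669 yaw err deg -0.05 tilt [ 0.001  0.    -1.   ] F [-0.1 -0.8  0.4] w -0.00021740679906496612
```

View pics/side1.png

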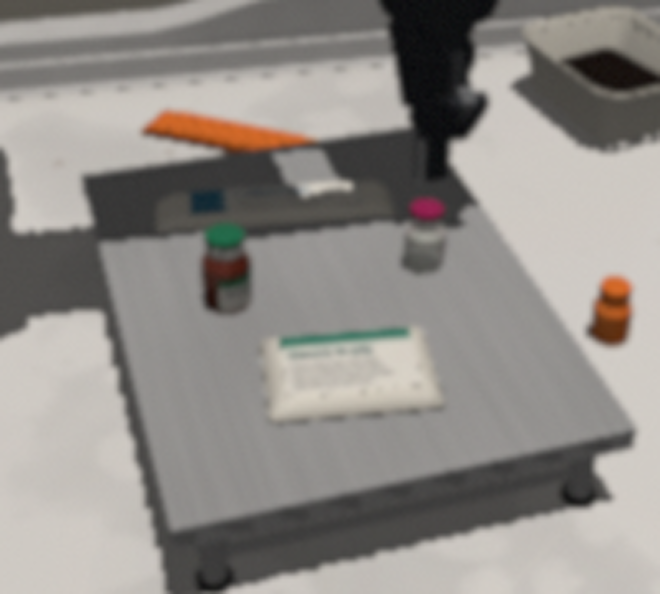

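Side view: the shut fingertips (435,175 in the crop) stand just behind the swab pack's rear end and clear of the small vial (425,240). I'll push slowly.

Emit:
{"api": "drive_tool", "payload": {
  "offset": [
    [0.15,0,0.03],
    [0.15,0,0],
    [0.15,0,0],
    [0.15,0,0],
    [0.15,0,0],
    [0.15,0,0],
    [0.15,0,0],
    [0.15,0,0],
    [0.1,0,0],
    [0,0,0]
  ],
  "turn": [
    [0,0,0],
    [0,0,0],
    [0,0,0],
    [0,0,0],
    [0,0,0],
    [0,0,0],
    [0,0,0],
    [0,0,0],
    [0,0,0],
    [0,0,0]
  ],
  "hand": [0,0,0,0,0,0,0,0,0,0]
}}

```text
time_s: 5.15
position: [0.5863, 0.1622, 0.065]
tool_rot: [[-0.998, -0.069, -0.0], [-0.069, 0.998, -0.0], [0.0, -0.0, -1.0]]
ft_force: [0.0, -0.1, -0.6]
grip_width: -0.0006
gripper_force: 0.0
```

```bash
python3 st.py; python3 -c "
from h import *
im=get_image('top');cv2.imwrite('pics/top2.png',im);cv2.imwrite('pics/top2c.png',cv2.convertScaleAbs(cv2.resize(im[145:300,215:425],None,fx=3.8,fy=3.8,interpolation=cv2.INTER_CUBIC),alpha=1.6))"
```

```text
t 5.15 stand xy [0.0461 0.0838] z 0.065 yaw err deg -0.06 tilt [-0. -0. -1.] F [ 0.  -0.1 -0.6] w -0.0005580115208480702
```

View pics/top2c.png

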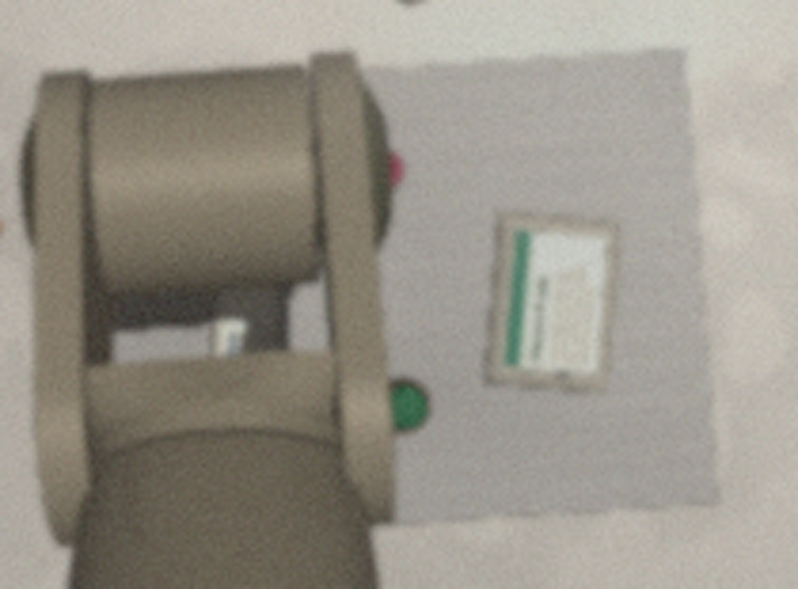

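Top view: the arm hides the swab pack, but the vials are untouched. I'll continue to just short of the goal and check from the side.

Emit:
{"api": "drive_tool", "payload": {
  "offset": [
    [0.12,0,0],
    [0.12,0,0],
    [0.12,0,0],
    [0.12,0,0],
    [0.12,0,0],
    [0.12,0,0],
    [0.05,0,0],
    [0,0,0],
    [0,0,0],
    [0,0,0]
  ],
  "turn": [
    [0,0,0],
    [0,0,0],
    [0,0,0],
    [0,0,0],
    [0,0,0],
    [0,0,0],
    [0,0,0],
    [0,0,0],
    [0,0,0],
    [0,0,0]
  ],
  "hand": [0,0,0,0,0,0,0,0,0,0]
}}

```text
time_s: 6.45
position: [0.5559, 0.1601, 0.0649]
tool_rot: [[-0.998, -0.069, -0.0], [-0.069, 0.998, -0.0], [0.0, -0.0, -1.0]]
ft_force: [0.4, 0.7, -0.5]
grip_width: -0.0001
gripper_force: 0.0
```

```bash
python3 st.py; python3 -c "
from h import *
im=get_image('side');cv2.imwrite('pics/side3.png',im);cv2.imwrite('pics/side3c.png',cv2.convertScaleAbs(cv2.resize(im[170:270,170:330],None,fx=5,fy=5,interpolation=cv2.INTER_CUBIC),alpha=1.5))"
```

```text
t 6.45 stand xy [0.0156 0.0838] z 0.0649 yaw err deg -0.06 tilt [-0. -0. -1.] F [ 0.4  0.7 -0.5] w -5.266527972399732e-05
```

View pics/side3c.png

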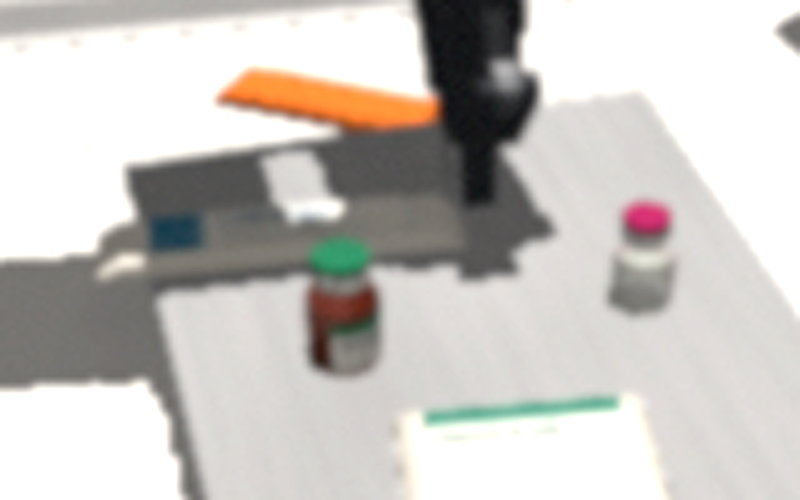

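Side view: the swab pack lies flat, roughly square, with its front end over the edge. Its near-side corners are at about (100,270) and (462,247) in the crop.

```bash
python3 - <<'E'
from h import *
d=np.load('stand.npz')
for n,p,z in (('front near top',(100,264),.07),('front far top',(112,232),.07),('rear near top',(462,240),.07),('rear far/finger',(465,208),.07),('front near bot',(97,279),.061),('rear near bot',(464,253),.061),('smallvial base ctr',(643,300),.06),('edge at swab front',(150,283),.06),('deck edge front far',(128,168),.06)):
    w=onz('side',(p[0]+.5)/5-.5+170,(p[1]+.5)/5-.5+170,z); print(n,((w[:2]-d['S'])@d['R']).round(4))
E
```

```text
front near top [-0.1459  0.0762]
front far top [-0.1384  0.0987]
rear near top [0.0013 0.0514]
rear far/finger [0.009  0.0749]
front near bot [-0.1479  0.079 ]
rear near bot [0.0029 0.0546]
smallvial base ctr [0.0649 0.0022]
edge at swab front [-0.1271  0.0714]
deck edge front far [-0.1245  0.1646]
```

The pack is still turned about 9° because the push went nearly through its centre. I'll square it by nudging its rear sideways (+y) from the vial side.

Emit:
{"api": "drive_tool", "payload": {
  "offset": [
    [-0.3,0,0],
    [0,0,-0.8],
    [0,0,-0.8],
    [0.5,-0.7,0],
    [0.6,-0.75,0],
    [0,0,0.8],
    [0,0,0.6],
    [0,0,0.2],
    [0,0,0],
    [0,0,0]
  ],
  "turn": [
    [0,0,0],
    [0,0,0],
    [0,0,0],
    [0,0,0],
    [0,0,0],
    [0,0,0],
    [0,0,0],
    [0,0,0],
    [0,0,0],
    [0,0,0]
  ],
  "hand": [0,0,0,0,0,0,0,0,0,0]
}}

```text
time_s: 7.75
position: [0.5286, 0.1, 0.0658]
tool_rot: [[-0.998, -0.069, 0.002], [-0.069, 0.998, -0.0], [-0.002, -0.0, -1.0]]
ft_force: [-0.2, -0.0, -0.5]
grip_width: 0.0001
gripper_force: 0.0
```

```bash
python3 st.py; python3 -c "
from h import *
im=get_image('side');cv2.imwrite('pics/side4.png',im);cv2.imwrite('pics/side4c.png',cv2.convertScaleAbs(cv2.resize(im[170:270,170:330],None,fx=5,fy=5,interpolation=cv2.INTER_CUBIC),alpha=1.5))"
```

```text
t 7.75 stand xy [-0.0158  0.0258] z 0.0658 yaw err deg -0.05 tilt [ 0.002 -0.    -1.   ] F [-0.2 -0.  -0.5] w 5.63030925976245e-05
```

View pics/side4c.png

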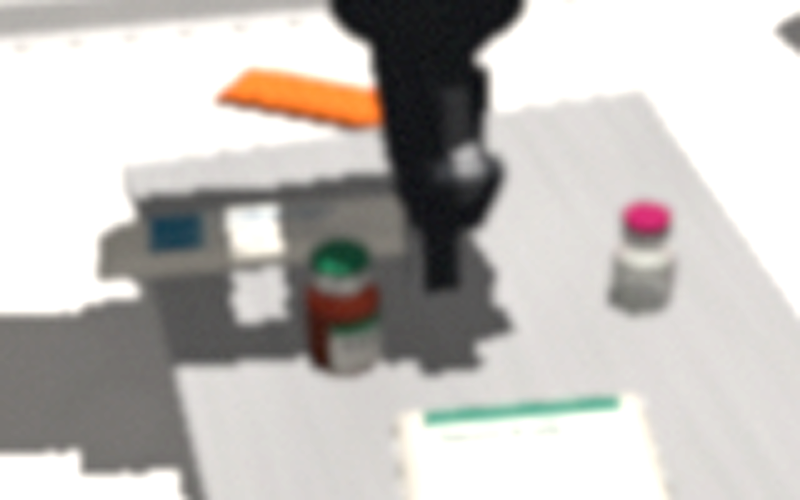

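Side view: the fingers (440,280) stand beside the pack's rear end, between the vials and clear of both.

Emit:
{"api": "drive_tool", "payload": {
  "offset": [
    [0,0.15,0.02],
    [0,0.1,0],
    [0,0.1,0],
    [0,0.1,0],
    [0,0.1,0],
    [0,0.1,0],
    [0,0.1,0],
    [0,0,0],
    [0,-0.4,0],
    [0,0,0]
  ],
  "turn": [
    [0,0,0],
    [0,0,0],
    [0,0,0],
    [0,0,0],
    [0,0,0],
    [0,0,0],
    [0,0,0],
    [0,0,0],
    [0,0,0],
    [0,0,0]
  ],
  "hand": [0,0,0,0,0,0,0,0,0,0]
}}

```text
time_s: 9.05
position: [0.5271, 0.1126, 0.0641]
tool_rot: [[-0.998, -0.067, 0.0], [-0.067, 0.998, -0.0], [0.0, -0.0, -1.0]]
ft_force: [-0.0, -0.4, -0.3]
grip_width: -0.0002
gripper_force: 0.0
```

Emit:
{"api": "drive_tool", "payload": {
  "offset": [
    [0,0,-0.9],
    [0,0,-0.9],
    [0,-0.8,-0.4],
    [-0.8,-0.9,0],
    [-0.8,-0.9,0],
    [-0.5,-0.35,0],
    [0,0,0],
    [0,0,0],
    [0,0,0],
    [0,0,0]
  ],
  "turn": [
    [0,0,0],
    [0,0,0],
    [0,0,0],
    [0,0,0],
    [0,0,0],
    [0,0,0],
    [0,0,0],
    [0,0,0],
    [0,0,0],
    [0,0,0]
  ],
  "hand": [0,0,0,0,0,0.3,0.3,0.3,0.3,0.3]
}}

```text
time_s: 10.3
position: [0.6184, 0.0025, 0.1524]
tool_rot: [[-0.998, -0.069, 0.0], [-0.069, 0.998, -0.0], [-0.0, -0.0, -1.0]]
ft_force: [0.3, -0.2, 0.5]
grip_width: 0.0256
gripper_force: 0.0
```

```bash
python3 st.py; python3 -c "
from h import *
im=get_image('top');cv2.imwrite('pics/top5.png',im);cv2.imwrite('pics/side5.png',get_image('side'));cv2.imwrite('pics/top5c.png',cv2.convertScaleAbs(cv2.resize(im[145:300,215:425],None,fx=3.8,fy=3.8,interpolation=cv2.INTER_CUBIC),alpha=1.6))"
```

```text
t 10.3 stand xy [ 0.067  -0.0777] z 0.1524 yaw err deg -0.02 tilt [ 0. -0. -1.] F [ 0.3 -0.2  0.5] w 0.0255918147156648
```

View pics/top5c.png

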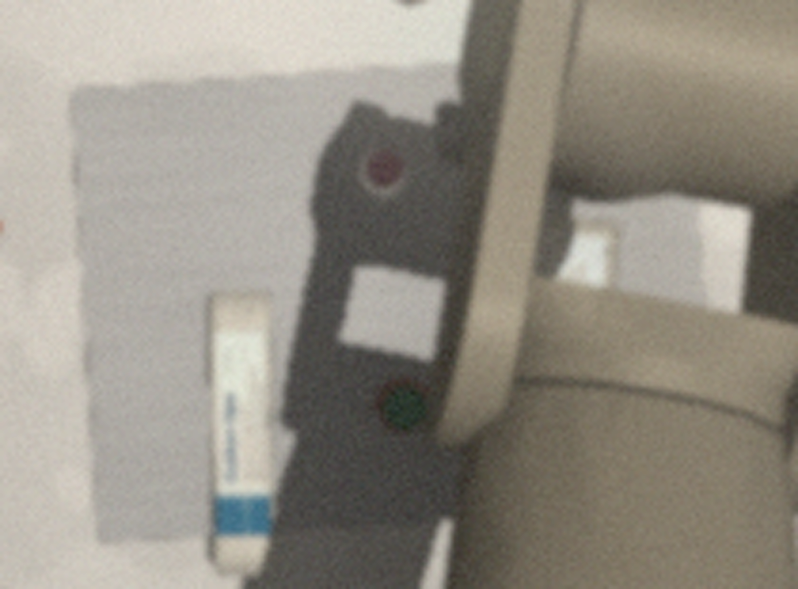

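Top view: the swab pack is now almost square to the edge, with corners near (212,292), (270,295), (268,577) and (213,570) in the crop. The vials haven't moved.

```bash
python3 - <<'E'
from s import *
d=np.load('stand.npz');q=((212,292),(270,295),(268,577),(213,570))
P=np.array([(onz('top',*px(*p),.07)[:2]-d['S'])@d['R'] for p in q]);a=P[:2].mean(0)-P[2:].mean(0)
print(P.round(4),P.mean(0).round(4),np.linalg.norm(a),np.rad2deg(np.arctan2(a[1],a[0])))
# automatic pack ends: profile along the long centre line
im=cv2.imread('pics/top5.png');g=cv2.cvtColor(im,cv2.COLOR_BGR2GRAY).astype(float)
u0=215+240/3.8
for v in range(216,228): print(v,g[v,int(u0)-3:int(u0)+4].mean().round(1),end=' ')
print()
for v in range(286,305): print(v,g[v,int(u0)-3:int(u0)+4].mean().round(1),end=' ')
for p in ((120,89),(120,544),(400,69)): print(p,(onz('top',*px(*p),.06)[:2]-d['S'])@d['R'])
E
```

```text
[[ 0.0079  0.0976]
 [ 0.0043  0.0663]
 [-0.1474  0.0771]
 [-0.1418  0.1065]] [-0.0692  0.0869] 0.1510021844396621 -3.7395828633047206
216 109.0 217 109.9 218 109.4 219 109.7 220 108.3 221 105.7 222 104.0 223 106.1 224 110.9 225 113.4 226 115.9 227 118.1 
286 104.1 287 118.1 288 120.7 289 120.4 290 119.7 291 115.9 292 112.4 293 106.6 294 102.3 295 97.1 296 94.3 297 90.1 298 88.7 299 86.9 300 84.3 301 81.3 302 80.4 303 78.1 304 74.6 (120, 89) [0.12311617 0.14183695]
(120, 544) [-0.12626119  0.15700554]
(400, 69) [ 0.12385635 -0.01292485]
```

Emit:
{"api": "drive_tool", "payload": {
  "offset": [
    [0,-0.2,0.6],
    [0,0,0.6],
    [0,0,0.6],
    [0,0,0.3],
    [0,0,0.13],
    [0,0,0],
    [0.15,0,0],
    [0.15,0,0],
    [0.15,0,0],
    [0.15,0,0]
  ],
  "turn": [
    [0,0,0],
    [0,0,0],
    [0,0,0],
    [0,0,0],
    [0,0,0],
    [0,0,0],
    [0,0,0],
    [0,0,0],
    [0,0,0],
    [0,0,0]
  ],
  "hand": [0.3,0.3,0.3,0.3,0.3,0.3,0.3,0.3,0.3,0.3]
}}

```text
time_s: 11.65
position: [0.595, -0.0077, 0.0631]
tool_rot: [[-0.998, -0.069, 0.0], [-0.069, 0.998, -0.0], [-0.0, -0.0, -1.0]]
ft_force: [-0.1, -0.4, 0.0]
grip_width: 0.0257
gripper_force: 0.1
```

Emit:
{"api": "drive_tool", "payload": {
  "offset": [
    [0.15,0,0],
    [0.15,0,0],
    [0.15,0,0],
    [0.15,0,0],
    [0.15,0,0],
    [0.15,0,0],
    [0.15,0,0],
    [0.15,0,0],
    [0.15,0,0],
    [0.1,0,0]
  ],
  "turn": [
    [0,0,0],
    [0,0,0],
    [0,0,0],
    [0,0,0],
    [0,0,0],
    [0,0,0],
    [0,0,0],
    [0,0,0],
    [0,0,0],
    [0,0,0]
  ],
  "hand": [0.3,0.3,0.3,0.3,0.3,0.3,0.3,0.3,0.3,0.3]
}}

```text
time_s: 12.9
position: [0.5372, -0.0116, 0.0629]
tool_rot: [[-0.998, -0.069, -0.0], [-0.069, 0.998, 0.0], [0.0, 0.0, -1.0]]
ft_force: [0.1, -0.1, 0.1]
grip_width: 0.0257
gripper_force: 0.0
```

Emit:
{"api": "drive_tool", "payload": {
  "offset": [
    [0.12,0,0],
    [0.12,0,0],
    [0.12,0,0],
    [0,0,0],
    [0,0,0],
    [0,0,0],
    [0,0,0],
    [0,0,0],
    [0,0,0],
    [0,0,0]
  ],
  "turn": [
    [0,0,0],
    [0,0,0],
    [0,0,0],
    [0,0,0],
    [0,0,0],
    [0,0,0],
    [0,0,0],
    [0,0,0],
    [0,0,0],
    [0,0,0]
  ],
  "hand": [0.3,0.3,0.3,0.3,0.3,0.3,0.3,0.3,0.3,0.3]
}}

```text
time_s: 14.15
position: [0.5232, -0.0126, 0.0629]
tool_rot: [[-0.998, -0.069, 0.0], [-0.069, 0.998, -0.0], [-0.0, -0.0, -1.0]]
ft_force: [-1.2, 0.5, -1.0]
grip_width: 0.0257
gripper_force: 0.0
```

```bash
python3 st.py; python3 -c "
from h import *
im=get_image('side');cv2.imwrite('pics/side6.png',im);cv2.imwrite('pics/side6c.png',cv2.convertScaleAbs(cv2.resize(im[190:320,170:370],None,fx=4,fy=4,interpolation=cv2.INTER_CUBIC),alpha=1.2))"
```

```text
t 14.15 stand xy [-0.029  -0.0862] z 0.0629 yaw err deg -0.06 tilt [ 0. -0. -1.] F [-1.2  0.5 -1. ] w 0.025655671819275076
```

View pics/side6c.png

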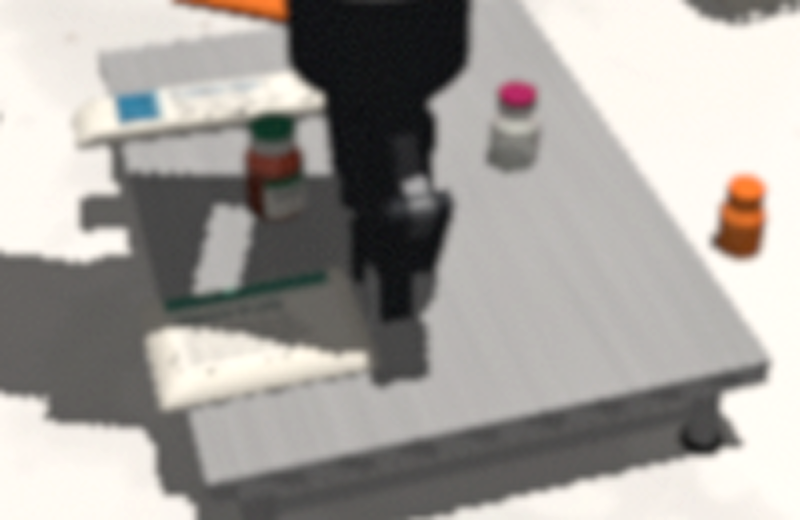

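Side view: the gauze lies flat and squared, with near-side corners at about (163,408) and (369,366), and the fingers at its rear edge. I'll convert these to stand coordinates.

```bash
python3 - <<'E'
from h import *
d=np.load('stand.npz')
for n,p,z in (('front near bot',(163,410),.06),('rear near bot',(370,370),.06),('front near top',(158,392),.072),('rear near top',(367,350),.072),('stripe front',(165,303),.072),('stripe rear',(328,275),.072),('deck corner',(208,486),.06)):
    w=onz('side',(p[0]+.5)/4-.5+170,(p[1]+.5)/4-.5+190,z); print(n,((w[:2]-d['S'])@d['R']).round(4))
E
```

```text
front near bot [-0.1357 -0.1256]
rear near bot [-0.0465 -0.1269]
front near top [-0.137  -0.1271]
rear near top [-0.0477 -0.1271]
stripe front [-0.1254 -0.0722]
stripe rear [-0.0518 -0.074 ]
deck corner [-0.1253 -0.1728]
```

Emit:
{"api": "drive_tool", "payload": {
  "offset": [
    [0.12,0,0],
    [0.12,0,0],
    [0,0,0],
    [-0.7,0,0],
    [0,0,-0.9],
    [0,0,-0.9],
    [0,0,-0.9],
    [0,-0.9,0],
    [0,-0.9,0],
    [0,-0.9,0]
  ],
  "turn": [
    [0,0,0],
    [0,0,0],
    [0,0,0],
    [0,0,0],
    [0,0,0],
    [0,0,0],
    [0,0,0],
    [0,0,0],
    [0,0,0],
    [0,0,0]
  ],
  "hand": [0.3,0.3,0.3,0.3,0.3,0.3,0.3,0.3,0.3,0.3]
}}

```text
time_s: 15.45
position: [0.549, -0.1201, 0.171]
tool_rot: [[-0.998, -0.069, 0.0], [-0.069, 0.998, -0.0], [-0.0, -0.0, -1.0]]
ft_force: [0.0, 1.1, -0.0]
grip_width: 0.0255
gripper_force: 0.0
```

Emit:
{"api": "drive_tool", "payload": {
  "offset": [
    [0,-0.9,0],
    [0,-0.9,0],
    [0,-0.9,0],
    [0,0,0],
    [0,0,0],
    [0,0,0],
    [0,0,0],
    [0,0,0],
    [0,0,0],
    [0,0,0]
  ],
  "turn": [
    [0,0,0],
    [0,0,0],
    [0,0,0],
    [0,0,0],
    [0,0,0],
    [0,0,0],
    [0,0,0],
    [0,0,0],
    [0,0,0],
    [0,0,0]
  ],
  "hand": [0.3,0.3,0.3,0.3,0.3,0.3,0.3,0.3,0.3,0.3]
}}

```text
time_s: 16.7
position: [0.5564, -0.2268, 0.1709]
tool_rot: [[-0.998, -0.069, 0.0], [-0.069, 0.998, -0.0], [-0.0, -0.0, -1.0]]
ft_force: [-0.5, -0.3, -0.4]
grip_width: 0.0256
gripper_force: 0.0
```

```bash
python3 st.py; python3 -c "
from h import *
im=get_image('top');cv2.imwrite('pics/top7.png',im);cv2.imwrite('pics/side7.png',get_image('side'));cv2.imwrite('pics/top7c.png',cv2.convertScaleAbs(cv2.resize(im[190:310,250:410],None,fx=5,fy=5,interpolation=cv2.INTER_CUBIC),alpha=1.6))"
```

```text
t 16.7 stand xy [-0.0108 -0.3022] z 0.1709 yaw err deg -0.06 tilt [ 0. -0. -1.] F [-0.5 -0.3 -0.4] w 0.025553641479227143
```

View pics/top7c.png

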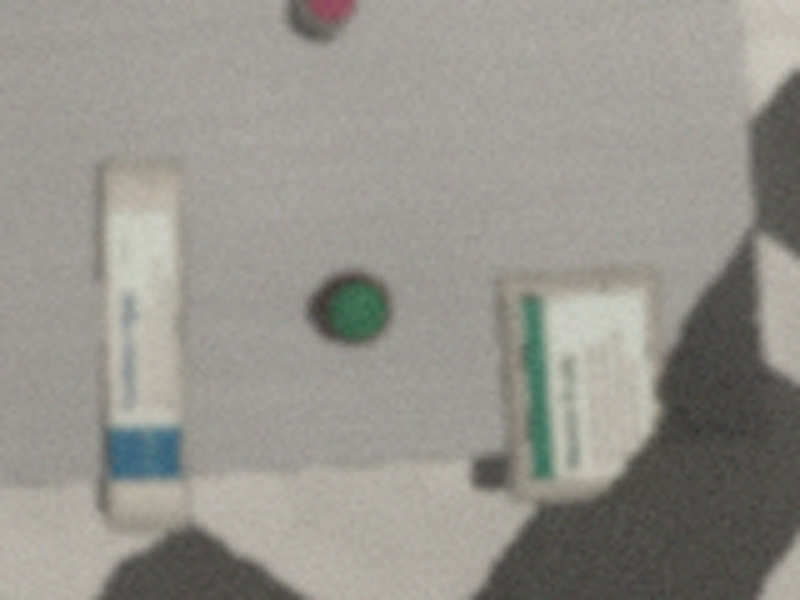

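Top view: both packs overhang and look square. Swab corners are at about (101,158), (181,160), (186,530) and (108,527), the gauze rear edge runs (500,277) to (655,270), and its front-left corner is (515,500). The front edge passes (260,478) and (500,460). I'll measure the corners and the coloured stripes, using the first image as the reference.

```bash
cat > stripe.py <<'E'
from s import *
d=np.load('stand.npz')
def st(p): return (np.array(p)[:2]-d['S'])@d['R']
def stripes(f):
    im=cv2.imread(f); hsv=cv2.cvtColor(cv2.GaussianBlur(im,(3,3),0),cv2.COLOR_BGR2HSV); o={}
    for n,lo,hi,(a,b) in (('blue',(95,90,30),(118,255,255),(255,300)),('green',(65,70,30),(94,255,255),(338,390)),('vialL',(55,90,20),(94,255,255),(308,335)),('vialS',(160,90,20),(180,255,255),(300,335))):
        m=cv2.inRange(hsv,lo,hi); m[:,:a]=0;m[:,b:]=0;m[:170]=0;m[315:]=0
        k,lab,s,c=cv2.connectedComponentsWithStats(m); i=1+s[1:,4].argmax()
        z={'vialL':.049+.06,'vialS':.043+.06}.get(n,.072)
        pts=np.argwhere(lab==i)[:,::-1].astype(float); P=np.array([st(onz('top',u,v,z)) for u,v in pts])
        w,V=np.linalg.eigh(np.cov((P-P.mean(0)).T)); e=V[:,1]*np.sign(V[0,1] or 1)
        o[n]=P.mean(0); print(f,n,s[i,4],P.mean(0).round(4),'major axis deg',np.rad2deg(np.arctan2(e[1],e[0])).round(1),'x range',np.ptp(P[:,0]).round(4))
    return o
E
python3 - <<'E'
from stripe import *
a=stripes('pics/top0.png');b=stripes('pics/top5.png');c=stripes('pics/top7.png')
p5=lambda p:((p[0]+.5)/5-.5+250,(p[1]+.5)/5-.5+190)
for n,q,z in (('swab',((101,158),(181,160),(186,530),(108,527)),.07),('gauze',((500,277),(655,270),(515,500)),.07),('edge',((260,478),(500,460)),.06)):
    print(n,[st(onz('top',*p5(p),z)).round(4).tolist() for p in q])
E
```

```text
pics/top0.png blue 82 [-0.052  0.093] major axis deg 80.4 x range 0.0154
pics/top0.png green 49 [-0.0096 -0.0659] major axis deg -9.5 x range 0.0629
pics/top0.png vialL 58 [-0.0577  0.0005] major axis deg -80.8 x range 0.014
pics/top0.png vialS 47 [0.0655 0.0025] major axis deg 45.3 x range 0.0141
pics/top5.png blue 95 [-0.1138  0.0881] major axis deg 82.7 x range 0.0156Traceback (most recent call last):
  File "<stdin>", line 2, in <module>
  File "stripe.py", line 8, in stripes
    k,lab,s,c=cv2.connectedComponentsWithStats(m); i=1+s[1:,4].argmax()
                                                       ~~~~~~~~~~~~~~^^
ValueError: attempt to get argmax of an empty sequence
```

```bash
python3 - <<'E'
from stripe import *
c=stripes('pics/top7.png')
p5=lambda p:((p[0]+.5)/5-.5+250,(p[1]+.5)/5-.5+190)
for n,q,z in (('swab',((101,158),(181,160),(186,530),(108,527)),.07),('gauze',((500,277),(655,270),(515,500)),.07),('edge',((260,478),(500,460)),.06)):
    print(n,[st(onz('top',*p5(p),z)).round(4).tolist() for p in q])
E
```

```text
pics/top7.png blue 87 [-0.1134  0.0887] major axis deg 87.4 x range 0.0155
pics/top7.png green 71 [-0.0983 -0.0734] major axis deg -0.5 x range 0.0674
pics/top7.png vialL 57 [-0.0578  0.    ] major axis deg -82.7 x range 0.014
pics/top7.png vialS 42 [0.0657 0.002 ] major axis deg 26.0 x range 0.0124
swab [[0.0086, 0.0988], [0.0056, 0.066], [-0.1458, 0.0736], [-0.1426, 0.1055]]
gauze [[-0.0506, -0.0615], [-0.0519, -0.1252], [-0.142, -0.0615]]
edge [[-0.1278, 0.0419], [-0.1267, -0.0577]]
```

The calibration agrees across both: the fingertip face sits about 11.4 mm ahead of the TCP. The gauze needs about 10 mm more (final TCP x −0.049) and the swab about 8 mm more (final TCP x +0.012).

Emit:
{"api": "drive_tool", "payload": {
  "offset": [
    [0,0.9,0],
    [0,0.9,0],
    [0,0.9,0],
    [0,0.9,0],
    [0,0.9,0],
    [0,0.75,0],
    [0,0,0.9],
    [0,0,0.9],
    [0,0,0.9],
    [0,0,0]
  ],
  "turn": [
    [0,0,0],
    [0,0,0],
    [0,0,0],
    [0,0,0],
    [0,0,0],
    [0,0,0],
    [0,0,0],
    [0,0,0],
    [0,0,0],
    [0,0,0]
  ],
  "hand": [0.3,0.3,0.3,0.3,0.3,0.3,0.3,0.3,0.3,0.3]
}}

```text
time_s: 18.05
position: [0.542, -0.0174, 0.0621]
tool_rot: [[-0.998, -0.069, -0.001], [-0.069, 0.998, 0.0], [0.001, 0.0, -1.0]]
ft_force: [-0.6, -0.7, 0.3]
grip_width: 0.0255
gripper_force: 0.0
```

Emit:
{"api": "drive_tool", "payload": {
  "offset": [
    [0.15,0,0],
    [0.15,0,0],
    [0.15,0,0],
    [0.1,0,0],
    [0.1,0,0],
    [0.1,0,0],
    [0.1,0,0],
    [0.1,0,0],
    [0,0,0],
    [0,0,0]
  ],
  "turn": [
    [0,0,0],
    [0,0,0],
    [0,0,0],
    [0,0,0],
    [0,0,0],
    [0,0,0],
    [0,0,0],
    [0,0,0],
    [0,0,0],
    [0,0,0]
  ],
  "hand": [0.3,0.3,0.3,0.3,0.3,0.3,0.3,0.3,0.3,0.3]
}}

```text
time_s: 19.3
position: [0.5041, -0.0199, 0.0629]
tool_rot: [[-0.998, -0.069, 0.0], [-0.069, 0.998, -0.0], [-0.0, -0.0, -1.0]]
ft_force: [0.1, 0.0, -0.7]
grip_width: 0.0255
gripper_force: 0.0
```

```bash
python3 st.py
```

```text
t 19.3 stand xy [-0.0486 -0.0922] z 0.0629 yaw err deg -0.06 tilt [ 0. -0. -1.] F [ 0.1  0.  -0.7] w 0.025481813039287555
```

Emit:
{"api": "drive_tool", "payload": {
  "offset": [
    [-0.9,0,0],
    [0,0,-0.9],
    [0,0,-0.9],
    [0,0,-0.9],
    [-0.3,0.9,0],
    [-0.3,0.9,0],
    [-0.3,0.9,0],
    [-0.3,0.9,0],
    [-0.25,0.9,0],
    [0,0,0]
  ],
  "turn": [
    [0,0,0],
    [0,0,0],
    [0,0,0],
    [0,0,0],
    [0,0,0],
    [0,0,0],
    [0,0,0],
    [0,0,0],
    [0,0,0],
    [0,0,0]
  ],
  "hand": [0.3,0.3,0.3,0.3,0,0,0,0,0,0]
}}

```text
time_s: 20.55
position: [0.5854, 0.1682, 0.1705]
tool_rot: [[-0.997, -0.072, -0.0], [-0.072, 0.997, 0.0], [0.0, 0.0, -1.0]]
ft_force: [-0.2, 0.3, 0.2]
grip_width: 0.0003
gripper_force: 0.0
```

Emit:
{"api": "drive_tool", "payload": {
  "offset": [
    [0,0,0],
    [0,0,0.8],
    [0,0,0.8],
    [0,0,0.8],
    [0,0,0.25],
    [0,0,0],
    [0,0,0],
    [0,0,0],
    [0,0,0],
    [0,0,0]
  ],
  "turn": [
    [0,0,0],
    [0,0,0],
    [0,0,0],
    [0,0,0],
    [0,0,0],
    [0,0,0],
    [0,0,0],
    [0,0,0],
    [0,0,0],
    [0,0,0]
  ],
  "hand": [0,0,0,0,0,0,0,0,0,0]
}}

```text
time_s: 21.8
position: [0.5855, 0.1661, 0.0652]
tool_rot: [[-0.998, -0.069, 0.0], [-0.069, 0.998, 0.0], [-0.0, -0.0, -1.0]]
ft_force: [-0.4, -0.3, -0.1]
grip_width: -0.0001
gripper_force: 0.0
```

```bash
python3 st.py
```

```text
t 21.8 stand xy [0.0456 0.0878] z 0.0652 yaw err deg -0.05 tilt [ 0.  0. -1.] F [-0.4 -0.3 -0.1] w -0.00012169577584270389
```

Push to x = 0.012, which is 33.6 mm or 0.84 units, then retreat and clear out to the right.

Emit:
{"api": "drive_tool", "payload": {
  "offset": [
    [0.15,0,0],
    [0.15,0,0],
    [0.1,0,0],
    [0.1,0,0],
    [0.1,0,0],
    [0.1,0,0],
    [0.1,0,0],
    [0.04,0,0],
    [0,0,0],
    [0,0,0]
  ],
  "turn": [
    [0,0,0],
    [0,0,0],
    [0,0,0],
    [0,0,0],
    [0,0,0],
    [0,0,0],
    [0,0,0],
    [0,0,0],
    [0,0,0],
    [0,0,0]
  ],
  "hand": [0,0,0,0,0,0,0,0,0,0]
}}

```text
time_s: 23.05
position: [0.552, 0.1638, 0.0649]
tool_rot: [[-0.998, -0.069, 0.0], [-0.069, 0.998, -0.0], [-0.0, -0.0, -1.0]]
ft_force: [0.0, -1.1, -0.0]
grip_width: -0.0
gripper_force: 0.0
```

Emit:
{"api": "drive_tool", "payload": {
  "offset": [
    [-0.7,0,0],
    [0,0,-0.9],
    [0,0,-0.9],
    [0,0,-0.9],
    [0,0,-0.5],
    [0,-0.9,0],
    [0,-0.9,0],
    [0,-0.9,0],
    [0,-0.9,0],
    [0,-0.9,0]
  ],
  "turn": [
    [0,0,0],
    [0,0,0],
    [0,0,0],
    [0,0,0],
    [0,0,0],
    [0,0,0],
    [0,0,0],
    [0,0,0],
    [0,0,0],
    [0,0,0]
  ],
  "hand": [0,0,0,0,0,0,0,0,0,0]
}}

```text
time_s: 24.3
position: [0.5923, -0.0151, 0.1929]
tool_rot: [[-0.998, -0.069, -0.0], [-0.069, 0.998, 0.0], [0.0, 0.0, -1.0]]
ft_force: [-0.0, 0.1, 1.3]
grip_width: 0.0002
gripper_force: 0.0
```

Emit:
{"api": "drive_tool", "payload": {
  "offset": [
    [0,-0.9,0],
    [0,-0.9,0],
    [0,-0.9,0],
    [0,-0.9,0],
    [0,-0.9,0],
    [0,-0.9,0],
    [0,0,0],
    [0,0,0],
    [0,0,0],
    [0,0,0]
  ],
  "turn": [
    [0,0,0],
    [0,0,0],
    [0,0,0],
    [0,0,0],
    [0,0,0],
    [0,0,0],
    [0,0,0],
    [0,0,0],
    [0,0,0],
    [0,0,0]
  ],
  "hand": [0,0,0,0,0,0,0,0,0,0]
}}

```text
time_s: 25.55
position: [0.6072, -0.2285, 0.1931]
tool_rot: [[-0.998, -0.07, 0.0], [-0.07, 0.998, -0.0], [-0.0, -0.0, -1.0]]
ft_force: [1.0, 0.3, -0.0]
grip_width: 0.0
gripper_force: 0.0
```

```bash
python3 st.py; python3 - <<'E'
from stripe import *
cv2.imwrite('pics/top9.png',get_image('top')); stripes('pics/top9.png')
E
```

```text
t 25.55 stand xy [ 0.0397 -0.3074] z 0.1931 yaw err deg 0.0 tilt [ 0. -0. -1.] F [ 1.   0.3 -0. ] w 4.8057687536517604e-05
pics/top9.png blue 88 [-0.115   0.0889] major axis deg -89.3 x range 0.0148
pics/top9.png green 83 [-0.1104 -0.0731] major axis deg -0.3 x range 0.0675
pics/top9.png vialL 62 [-0.0581  0.0001] major axis deg 75.2 x range 0.0157
pics/top9.png vialS 42 [0.0656 0.0021] major axis deg 81.5 x range 0.0123
```

The vials haven't moved. The stripes give the gauze at −0.110 and the swab at −0.072, which is less swab travel than I expected, so I'll check the pack ends with brightness profiles along stand x.

```bash
python3 - <<'E'
from stripe import *
c=camera_info('top');T=np.array(c['world_to_cam'])
def proj(s,z):
    w=np.r_[d['S']+d['R']@np.array(s),z,1]; p=T@w; q=p[:2]/p[2]; q=q*(1+c['k1']*(q@q)); return q*c['fx']+[c['cx'],c['cy']]
def prof(f,y,xs,z):
    im=cv2.imread(f).astype(np.float32)
    m=np.array([[proj((x,y+dy),z) for dy in np.linspace(-.009,.009,13)] for x in xs],np.float32)
    return cv2.remap(im,m[...,0],m[...,1],cv2.INTER_LINEAR).mean(1)
for f in ('pics/top7.png','pics/top9.png'):
  for n,y,r,fr in (('swab',.0865,(.016,-.008),(-.136,-.164)),('gauze',-.093,(-.036,-.072),(-.130,-.170))):
    for a,b in (r,fr):
      xs=np.arange(a,b,-.002); P=prof(f,y,xs,.07); print(f[5:9],n,' '.join(f'{x*1000:.0f}:{p[0]:.0f}/{p[2]:.0f}' for x,p in zip(xs,P)))
  for y in (.03,.125): 
    xs=np.arange(-.115,-.137,-.002);P=prof(f,y,xs,.06); print(f[5:9],'edge',y,' '.join(f'{x*1000:.0f}:{p.mean():.0f}' for x,p in zip(xs,P)))
E
```

```text
top7 swab 16:94/100 14:95/101 12:95/101 10:93/100 8:90/98 6:87/97 4:87/99 2:90/102 0:93/106 -2:96/108 -4:98/111 -6:100/113
top7 swab -136:96/108 -138:92/105 -140:88/100 -142:85/96 -144:82/93 -146:82/91 -148:81/88 -150:75/81 -152:66/71 -154:57/61 -156:49/54 -158:47/51 -160:47/51 -162:47/50
top7 gauze -36:97/102 -38:96/102 -40:97/102 -42:96/102 -44:96/102 -46:95/101 -48:92/99 -50:87/95 -52:85/94 -54:85/96 -56:88/100 -58:95/106 -60:104/113 -62:113/119 -64:118/123 -66:119/124 -68:119/124 -70:120/125
top7 gauze -130:105/115 -132:107/118 -134:103/113 -136:92/104 -138:83/94 -140:74/83 -142:63/72 -144:53/59 -146:47/51 -148:45/49 -150:44/48 -152:44/48 -154:44/48 -156:44/48 -158:45/49 -160:44/48 -162:44/47 -164:44/47 -166:44/47 -168:44/48 -170:45/48
top7 edge 0.03 -115:96 -117:96 -119:96 -121:96 -123:96 -125:99 -127:104 -129:107 -131:108 -133:108 -135:108 -137:108
top7 edge 0.125 -115:93 -117:93 -119:93 -121:93 -123:94 -125:97 -127:102 -129:105 -131:106 -133:106 -135:106 -137:106
top9 swab 16:96/102 14:96/102 12:96/102 10:95/100 8:91/98 6:88/96 4:87/98 2:90/102 0:94/106 -2:96/108 -4:98/112 -6:
[... 154 characters left out ...]
:46/51 -162:47/51
top9 gauze -36:98/104 -38:98/104 -40:98/103 -42:97/103 -44:96/102 -46:97/102 -48:97/103 -50:96/102 -52:96/101 -54:96/101 -56:93/98 -58:86/92 -60:81/89 -62:81/91 -64:85/97 -66:90/102 -68:96/107 -70:104/112
top9 gauze -130:46/49 -132:43/47 -134:44/48 -136:44/48 -138:44/47 -140:45/49 -142:45/50 -144:44/50 -146:43/49 -148:42/47 -150:41/47 -152:42/48 -154:44/48 -156:45/48 -158:44/48 -160:45/48 -162:44/48 -164:44/47 -166:43/47 -168:44/47 -170:44/48
top9 edge 0.03 -115:97 -117:98 -119:98 -121:98 -123:97 -125:100 -127:105 -129:108 -131:110 -133:110 -135:110 -137:108
top9 edge 0.125 -115:94 -117:95 -119:95 -121:95 -123:95 -125:99 -127:104 -129:107 -131:108 -133:109 -135:108 -137:109
```

The gauze rear is at −0.058, so its centre is about −0.106, which is good. The swab centre is about −0.072, inside the band but off centre, so one more nudge of 3–4 mm (to TCP x 0.0085) centres it.

Emit:
{"api": "drive_tool", "payload": {
  "offset": [
    [0,0.9,0],
    [0,0.9,0],
    [0,0.9,0],
    [0,0.9,0],
    [0,0.9,0],
    [0,0.9,0],
    [0,0.9,0],
    [0,0.9,0],
    [0,0.9,0],
    [0,0.9,0]
  ],
  "turn": [
    [0,0,0],
    [0,0,0],
    [0,0,0],
    [0,0,0],
    [0,0,0],
    [0,0,0],
    [0,0,0],
    [0,0,0],
    [0,0,0],
    [0,0,0]
  ],
  "hand": [0,0,0,0,0,0,0,0,0,0]
}}

```text
time_s: 26.85
position: [0.5821, 0.1313, 0.1931]
tool_rot: [[-0.998, -0.069, 0.0], [-0.069, 0.998, -0.0], [-0.0, -0.0, -1.0]]
ft_force: [0.2, 0.2, 0.3]
grip_width: 0.0002
gripper_force: 0.0
```

Emit:
{"api": "drive_tool", "payload": {
  "offset": [
    [0,0.9,0],
    [0,0,0],
    [0,0,0.8],
    [0,0,0.8],
    [0,0,0.8],
    [0,0,0.7],
    [0,0,0.1],
    [0,0,0],
    [0,0,0],
    [0,0,0]
  ],
  "turn": [
    [0,0,0],
    [0,0,0],
    [0,0,0],
    [0,0,0],
    [0,0,0],
    [0,0,0],
    [0,0,0],
    [0,0,0],
    [0,0,0],
    [0,0,0]
  ],
  "hand": [0,0,0,0,0,0,0,0,0,0]
}}

```text
time_s: 28.1
position: [0.5802, 0.1657, 0.0659]
tool_rot: [[-0.998, -0.069, 0.002], [-0.069, 0.998, 0.0], [-0.002, 0.0, -1.0]]
ft_force: [0.6, -0.1, 0.5]
grip_width: -0.0002
gripper_force: 0.0
```

```bash
python3 st.py
```

```text
t 28.1 stand xy [0.0403 0.0877] z 0.0659 yaw err deg -0.06 tilt [ 0.002  0.    -1.   ] F [ 0.6 -0.1  0.5] w -0.00019783842151435298
```

Emit:
{"api": "drive_tool", "payload": {
  "offset": [
    [0.15,0,0],
    [0.15,0,0],
    [0.1,0,0],
    [0.08,0,0],
    [0.08,0,0],
    [0.08,0,0],
    [0.08,0,0],
    [0.06,0,0],
    [0,0,0],
    [0,0,0]
  ],
  "turn": [
    [0,0,0],
    [0,0,0],
    [0,0,0],
    [0,0,0],
    [0,0,0],
    [0,0,0],
    [0,0,0],
    [0,0,0],
    [0,0,0],
    [0,0,0]
  ],
  "hand": [0,0,0,0,0,0,0,0,0,0]
}}

```text
time_s: 29.35
position: [0.5488, 0.1636, 0.0649]
tool_rot: [[-0.998, -0.069, 0.0], [-0.069, 0.998, -0.0], [-0.0, -0.0, -1.0]]
ft_force: [-0.3, -0.4, -1.3]
grip_width: -0.0001
gripper_force: 0.0
```

Emit:
{"api": "drive_tool", "payload": {
  "offset": [
    [-0.7,0,0],
    [0,0,-0.9],
    [0,0,-0.9],
    [0,0,-0.9],
    [0,0,-0.5],
    [0,-0.9,0],
    [0,-0.9,0],
    [0,-0.9,0],
    [0,-0.9,0],
    [0,-0.9,0]
  ],
  "turn": [
    [0,0,0],
    [0,0,0],
    [0,0,0],
    [0,0,0],
    [0,0,0],
    [0,0,0],
    [0,0,0],
    [0,0,0],
    [0,0,0],
    [0,0,0]
  ],
  "hand": [0,0,0,0,0,0,0,0,0,0]
}}

```text
time_s: 30.6
position: [0.5891, -0.0153, 0.1929]
tool_rot: [[-0.998, -0.069, 0.0], [-0.069, 0.998, 0.0], [-0.0, 0.0, -1.0]]
ft_force: [1.0, -0.3, 0.9]
grip_width: 0.0001
gripper_force: 0.0
```

Emit:
{"api": "drive_tool", "payload": {
  "offset": [
    [0,-0.9,0],
    [0,-0.9,0],
    [0,-0.9,0],
    [0,-0.9,0],
    [0,-0.9,0],
    [0,-0.9,0],
    [0,0,0],
    [0,0,0],
    [0,0,0],
    [0,0,0]
  ],
  "turn": [
    [0,0,0],
    [0,0,0],
    [0,0,0],
    [0,0,0],
    [0,0,0],
    [0,0,0],
    [0,0,0],
    [0,0,0],
    [0,0,0],
    [0,0,0]
  ],
  "hand": [0,0,0,0,0,0,0,0,0,0]
}}

```text
time_s: 31.85
position: [0.604, -0.2287, 0.1931]
tool_rot: [[-0.998, -0.07, 0.0], [-0.07, 0.998, -0.0], [-0.0, -0.0, -1.0]]
ft_force: [-0.6, 0.7, 0.3]
grip_width: 0.0001
gripper_force: 0.0
```

```bash
python3 st.py; python3 - <<'E'
from stripe import *
cv2.imwrite('pics/top10.png',get_image('top')); stripes('pics/top10.png')
c=camera_info('top');T=np.array(c['world_to_cam'])
def proj(s,z):
    w=np.r_[d['S']+d['R']@np.array(s),z,1]; p=T@w; q=p[:2]/p[2]; q=q*(1+c['k1']*(q@q)); return q*c['fx']+[c['cx'],c['cy']]
im=cv2.imread('pics/top10.png').astype(np.float32)
for y,a,b in ((.0865,.016,-.010),(-.093,-.048,-.072)):
    xs=np.arange(a,b,-.002)
    m=np.array([[proj((x,y+dy),.07) for dy in np.linspace(-.009,.009,13)] for x in xs],np.float32)
    P=cv2.remap(im,m[...,0],m[...,1],cv2.INTER_LINEAR).mean(1); print(y,' '.join(f'{x*1000:.0f}:{p[0]:.0f}/{p[2]:.0f}' for x,p in zip(xs,P)))
E
```

```text
t 31.85 stand xy [ 0.0365 -0.3074] z 0.1931 yaw err deg 0.0 tilt [ 0. -0. -1.] F [-0.6  0.7  0.3] w 0.0001339600455020664
pics/top10.png blue 86 [-0.1181  0.0872] major axis deg 87.3 x range 0.0154
pics/top10.png green 86 [-0.1092 -0.0732] major axis deg -0.4 x range 0.0675
pics/top10.png vialL 58 [-0.058   0.0002] major axis deg -67.8 x range 0.014
pics/top10.png vialS 43 [0.0658 0.0022] major axis deg 54.9 x range 0.0124
0.0865 16:96/102 14:96/102 12:96/102 10:97/103 8:97/102 6:95/100 4:89/97 2:87/96 0:88/98 -2:91/103 -4:95/107 -6:98/111 -8:99/112
-0.093 -48:97/102 -50:96/102 -52:97/102 -54:96/101 -56:93/98 -58:87/93 -60:81/89 -62:82/92 -64:86/98 -66:90/102 -68:95/106 -70:104/113
```

The swab centre is about −0.075 and the gauze about −0.107. Both are square and the vials haven't moved, so I'm handing in.

```bash
python3 -c "
from rig import env
print(env.close_job())"
```

```text
the job is handed in; nothing more can be done
None
```

Both packs were pushed out to about 3 cm of overhang, flat and nearly square to the front edge, with both vials where they stood; the job was handed in at about 32 s, but no verdict came back.

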